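# Seat the slide board in the brazing jig

## Task

Push the loose aluminium board along its rails in the brazing jig with a fingertip until it drops into its locating notches, then push the flat steel keeper arm round, all the way across the top of the board's tail, to lock it down. Only push: do not lift or tip the board, keep fingers and gripper off the round steel dummy axle standing on it, leave everything else on the bench where it is, and finish with the hand clear.

Things in the scene. Friction and masses are not known exactly. Their poses are not given: they have to be found in the camera images.
- jig: Fixed brazing jig. Base plate 400 x 190 x 12 mm, x -180 to +220. Origin on the bench midway between the guides, z up, +x = the way the board must be pushed. Three steel runners along x (at y 0 and +-38), x -165 to +165, tops 30 mm above the bench. Upright side guides, inner faces y +-51.5, outer +-59.5, tops at 46 mm, open at both ends; nothing stops a board pushed past its notches.
- board: Loose aluminium board, plate 120 (x) x 100 (y) x 12 mm on three lugs 9 mm tall, 10 mm long: two in front, one at the tail. Origin at the plate's centre in the plane of the lugs' undersides, axes as the jig's. The plate is 39 to 51 mm above the bench while riding on the runners, 32 to 44 mm once dropped. 1.5 mm play at each guide. Mass 0.5 to 0.9 kg; sliding takes 2 to 7 N.
- board_tail (a point): Middle of the board's top tail edge, the edge to push on: 60 mm behind the board's origin, 21 mm above it. The tail face is vertical, 12 mm high and 100 mm wide.
- dummy: Round steel dummy axle fixed upright on the board 30 mm ahead of the board's origin: 30 mm diameter with a 42 mm flange, 45 mm tall; origin at the centre of its foot. Not to be touched.
- seat (a point): Point of the jig where the board's origin lies once dropped: jig x = 60, y = 0, 23 mm above the bench (it rides 7 mm higher). All lugs drop together here, into notches 7 mm deep that leave 2 mm before and behind each lug (outer runners: notch at jig x = 105; middle runner: x = 15). Once dropped, the notch walls stop the board and the push force rises sharply; a very hard shove could tip it out.
- keeper (a joint): Keeper: level steel arm 16 mm wide, 46.5 to 58.5 mm above the bench, 95 mm long from a vertical pivot at the jig's -y side. 0: points to jig -x, beside the guide; negative: more outward; 1.571 (end stop): points to jig +y, across the board's tail. Closes clockwise from above, stays where left, about 1 N at the tab. Passes 2.5 mm over a dropped board, strikes one still riding.
- keeper_pivot (a point): The keeper's pivot axis, at the height of the arm's underside: jig x = 20, y = -75, z = 46.5 mm.
- keeper_tab (a point): Centre of the upright steel finger tab on top of the keeper near its free end, 78 mm from the pivot: plate 30 mm along the arm, 6 mm thick, from the arm's top to 82 mm above the bench; this point is its centre at the top edge. Push on its flat side.
- collar: Loose steel shaft collar, 28 mm diameter, 26 mm tall, on the jig's base plate beside the +y guide; origin under its centre. Leave alone.
- tube_lug: Loose dark steel tube lug, 36 mm diameter, 45 mm tall, upright on the front end of the jig's base plate; origin under its centre. Leave alone.
- flux: Loose white jar, 68 mm diameter, 60 mm tall; origin under its centre. Leave alone.
- brush: Loose wooden-handled brush lying on the bench beyond the jig. Leave alone.
- hammer: Loose hammer lying on the bench to the robot's right. Leave alone.
- mug: Loose grey mug, 72 mm diameter, 85 mm tall; origin under its centre. Leave alone.
- vblock: Loose steel V-block, 60 x 50 x 42 mm; origin under its centre. Leave alone.
There are look-alikes about, which are no part of the job. Of the things like the board, leave any that is orange, pink or red; of the rest the smaller one is meant.

How it is judged:
By the outcome, as a careful person would: the job done as asked, in the order asked, and still so for the second after the job is handed in, with the robot touching nothing.
It also fails if it takes over 53 s, if anything falls off the work surface, if the arm or the gripper's body presses on something with over 40 N, if the wrist force passes 120 N, or if a joint passes its speed limit or range.

## Robot

A 6-joint arm with a two-finger parallel gripper is mounted at the origin on the work surface. World frame = base frame: x ahead of the robot, y to its left, z up, the work surface at z = 0. Lengths are in m, angles in rad, forces in N, time in s.
With the tool pointing down it reaches from about 0.225 to 0.725 m from the base axis. Payload 3.1 kg.
Tool frame: the origin (TCP) lies at the very end of the fingers, on their centre line; the grasp point (between the pads) lies 19 mm behind it (r.grasp_offset is the distance from the TCP to the grasp point, in m); x points along the fingers, z is the direction in which the jaws open and shut, and the axes are right-handed (so a half turn about x gives the same grasp; the last joint's range is limited). The gripper opens to 85 mm and grips with 20 to 120 N. Pads are 22 mm wide; open, the fingers measure 114 mm over their backs; the gripper's body (76 mm by 85 mm) begins 54 mm behind the grasp point. The pads swing forward as they close: fully open they stand 13 mm farther back than shut.
Start: joints at [-1.27, 0.048, 0.099, 1.622, 0, 1.443], TCP at [0.218, -0.477, 0.231] pointing down, gripper open.
Joint ranges: [-2.91, 2.91], [-0.99, 1.94], [-1.21, 1.42], [-2.12, 2.29], [-1.49, 1.47], [-3.14, 3.14]. Speed limits (rad/s): [2.79, 2.79, 3.14, 3.14, 3.14, 3.14].

## Interface

Orientations are given as a unit quaternion [w, x, y, z].
In Python, from rig import r gives the robot as it stands. Calls block until the motion is done:
- r.move_to(position, orientation): joint-space move of the TCP to a pose.
- r.servo_line(position, ori=None, velocity=0.15): straight line of the TCP; ori=None keeps the orientation; velocity is the mean speed in m/s.
- r.movej(angles): joint-space move.
- r.gripper_to(opening, squeeze=None): finger opening in m; squeeze is the grip in N (None keeps the last); returns when the fingers have stopped.
- r.pause(seconds).
- r.ik(position, orientation): joint angles nearest the present ones, or None.
- r.camera(name): name is "side" or "top"; returns a dict with "image" (420x560x3 uint8, blue, green, red), "mtx" (3x3 intrinsics, pixels), "distortion" ([k1, k2, p1, p2, k3] as OpenCV has them; the pictures are not rectified), "origin" and "rotation" of the camera in the world. Camera axes: x right, y up, looking along -z (the intrinsics and any distortion apply to the point x, -y, -z); pixel columns grow to the right and rows downward; lengths in m; the calibration is good to about 2 mm. A picture is of the moment at which its call begins. There is no depth.
A pose or a line that the arm cannot do raises r.IKError and nothing moves.
- r.hand_in(): hands the job in, once; it reports no verdict.
Readings, each from a call of its own:
- r.get_clock(): time.
- r.get_qpos(): joint angles.
- r.get_qd(): joint speeds.
- r.get_tau(): joint torques, N m.
- r.get_eef_pos(): TCP position.
- r.get_tool_rot(): TCP orientation.
- r.get_wrist_force(): force on the tool from outside, world axes, zero at the start.
- r.get_ft_torque(): the same for the moment, N m.
- r.get_opening(): finger opening in m.
Only numpy, scipy, OpenCV 4.12 (cv2) and the standard library are available. Lean on these libraries where they do the work, as an engineer would, in place of code of your own. Each camera call takes 0.05 s, during which the arm holds its last target.

## Working session

There is one attempt and no reset: what is moved stays moved. The work goes in short steps, each a Python script; the robot and the scene stay as the last script left them, time stands still between calls to the robot, and variables do not carry over. Pictures are saved under pics/ and viewed, and the job is handed in when it is done.

```bash
ls; mkdir -p pics
python3 - <<'E'
from rig import r
import cv2
for n in("side","top"):
    c=r.camera(n);cv2.imwrite(f"pics/{n}0.png",c["image"]);print(n,c["mtx"],c["distortion"],c["origin"],c["rotation"])
print(r.get_clock(),r.get_tool_rot(),r.get_eef_pos(),r.get_opening())
E
```

```text
pics
side [[434.67857002   0.         280.15510044]
 [  0.         434.67857002 212.10045947]
 [  0.           0.           1.        ]] [-0.01564993  0.          0.          0.          0.        ] [ 0.2924451  -1.0130732   0.73678737] [ 0.87212189  0.47291703 -0.05265601 -0.11393082]
top [[413.74561624   0.         279.95860034]
 [  0.         413.74561624 207.02040731]
 [  0.           0.           1.        ]] [-0.09859168  0.          0.          0.          0.        ] [0.3867391  0.00283836 1.47832852] [ 0.7115335   0.03807021 -0.03623134 -0.70068397]
0.1 [ 0.59434588  0.38267036  0.59550849 -0.38168838] [ 0.21809217 -0.47694169  0.23021885] 0.0855195887422409
```

View pics/side0.png

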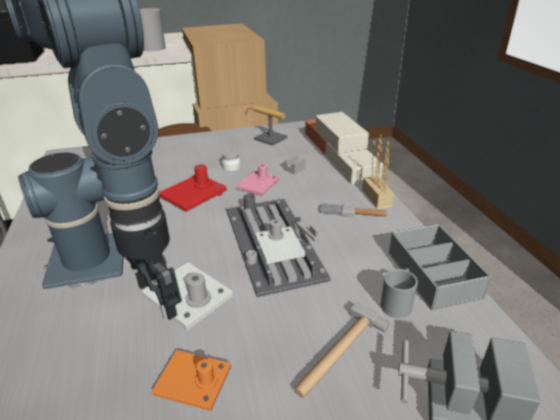

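View pics/top0.png

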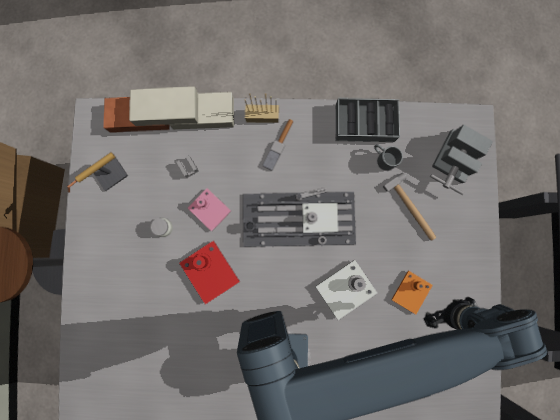

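```bash
cat > h.py <<'E'
import numpy as np,cv2
from scipy.spatial.transform import Rotation as R
def rot(q): return R.from_quat([q[1],q[2],q[3],q[0]]).as_matrix()
def proj(c,P):
    P=np.atleast_2d(P).astype(float); X=(P-c["origin"])@rot(c["rotation"])
    X=X*[1,-1,-1]
    return cv2.projectPoints(X,np.zeros(3),np.zeros(3),c["mtx"],np.array(c["distortion"]))[0][:,0]
def unproj(c,uv,z):
    u=cv2.undistortPoints(np.array(uv,float).reshape(-1,1,2),c["mtx"],np.array(c["distortion"]))[:,0]
    d=np.c_[u[:,0],-u[:,1],-np.ones(len(u))]@rot(c["rotation"]).T
    o=np.array(c["origin"]); return o+d*((z-o[2])/d[:,2])[:,None]
E
python3 - <<'E'
import cv2
a=cv2.imread("pics/top0.png")[185:255,235:365];cv2.imwrite("pics/topz.png",cv2.resize(a,None,fx=6,fy=6,interpolation=cv2.INTER_CUBIC))
a=cv2.imread("pics/side0.png")[190:300,215:335];cv2.imwrite("pics/sidez.png",cv2.resize(a,None,fx=5,fy=5,interpolation=cv2.INTER_CUBIC))
E
```

```text
(no output)
```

View pics/topz.png

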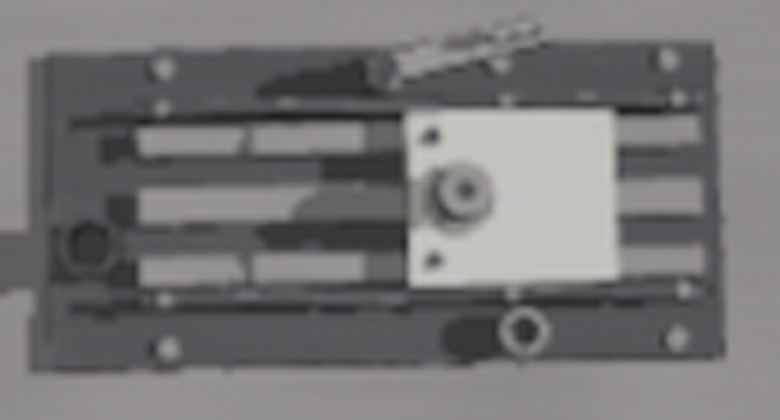

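View pics/sidez.png

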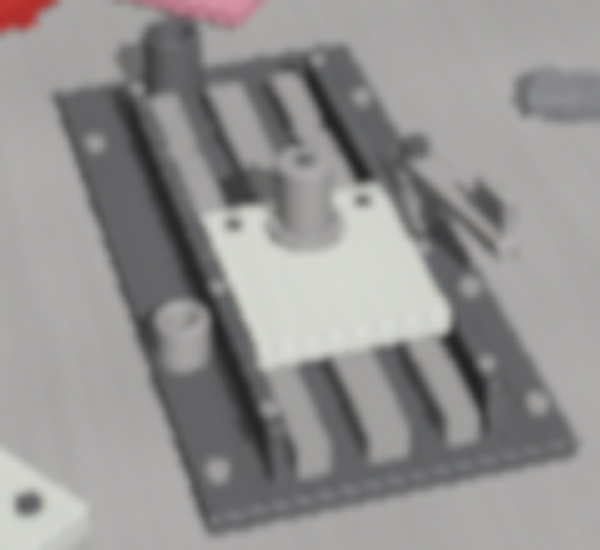

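```bash
cat > fit.py <<'E'
from h import *
from rig import r
from scipy.optimize import least_squares
T=r.camera("top");S=r.camera("side")
def t(u,v):return ((u+.5)/6-.5+235,(v+.5)/6-.5+185)
def s(u,v):return ((u+.5)/5-.5+215,(v+.5)/5-.5+190)
J=[(T,t(47,55),(.22,-.095,.012)),(T,t(713,42),(-.18,-.095,.012)),(T,t(724,355),(-.18,.095,.012)),(T,t(47,370),(.22,.095,.012)),
(S,s(55,92),(.22,.095,.012)),(S,s(210,515),(-.18,.095,.012)),(S,s(575,440),(-.18,-.095,.012)),(S,s(345,45),(.22,-.095,.012)),
(T,t(137,205),(.165,0,.030)),(T,t(702,195),(-.165,0,.03)),(S,s(385,460),(-.165,0,.03))]
B=[(T,t(405,108),(.06,-.05,.051)),(T,t(614,110),(-.06,-.05,.051)),(T,t(620,281),(-.06,.05,.051)),(T,t(410,287),(.06,.05,.051)),
(S,s(205,213),(.06,.05,.051)),(S,s(262,358),(-.06,.05,.051)),(S,s(447,318),(-.06,-.05,.051)),(S,s(378,188),(.06,-.05,.051))]
def w(p,P,d=0): 
    c,q=np.cos(p[2]),np.sin(p[2]);X=P[0]+d
    return np.array([p[0]+c*X-q*P[1],p[1]+q*X+c*P[1],P[2]])
def f(p):
    o=[proj(c,w(p,P))[0]-uv for c,uv,P in J]+[proj(c,w(p,P,p[3]))[0]-uv for c,uv,P in B]
    return np.ravel(o)
if __name__=="__main__":
    k=least_squares(f,[.36,-.05,1.57,-.03],loss="soft_l1");p=k.x
    print(p.round(4));print(f(p).reshape(-1,2).round(1).tolist())
    for n,c in(("top",T),("side",S)):
        im=c["image"].copy();L=[]
        for z,pts,d in((.012,[(.22,-.095),(-.18,-.095),(-.18,.095),(.22,.095)],0),(.051,[(.06,-.05),(-.06,-.05),(-.06,.05),(.06,.05)],p[3]),(.03,[(.165,0),(-.165,0)],0),(.0465,[(.02,-.075),(-.075,-.075)],0)):
            q=np.array([proj(c,w(p,(*a,z),d))[0] for a in pts])
            L.append(q)
        a=(235,185,365,255,6) if n=="top" else (215,190,335,300,5)
        im=cv2.resize(im[a[1]:a[3],a[0]:a[2]],None,fx=a[4],fy=a[4],interpolation=cv2.INTER_CUBIC)
        for q in L: cv2.polylines(im,[np.int32((q-a[:2]+.5)*a[4]-.5)],len(q)>2,(0,0,255),1)
        cv2.imwrite(f"pics/fit_{n}.png",im)
    T_=[(395,68),(540,25)]
    print("keeper top-view",unproj(T,[t(380,70)],.0585),unproj(T,[t(515,30)],.082),"pivot",w(p,(.02,-.075,.0585)))
E
python3 fit.py
```

```text
[ 0.5019 -0.0794  1.6042 -0.0533]
[[-0.2, -0.6], [0.4, -0.5], [0.4, 0.5], [0.3, 0.1], [-0.2, -0.8], [-1.0, 0.9], [0.7, -0.1], [0.2, -1.1], [0.2, 0.2], [-0.2, 0.1], [0.2, -5.8], [0.6, 0.7], [0.2, -0.3], [0.2, -0.0], [0.5, -0.3], [-0.8, 0.6], [-0.8, -1.2], [0.5, -0.8], [0.1, -0.8]]
keeper top-view [[ 0.57494667 -0.05386618  0.0585    ]] [[ 0.59596788 -0.12948541  0.082     ]] pivot [ 0.57616381 -0.05691903  0.0585    ]
```

View pics/fit_top.png

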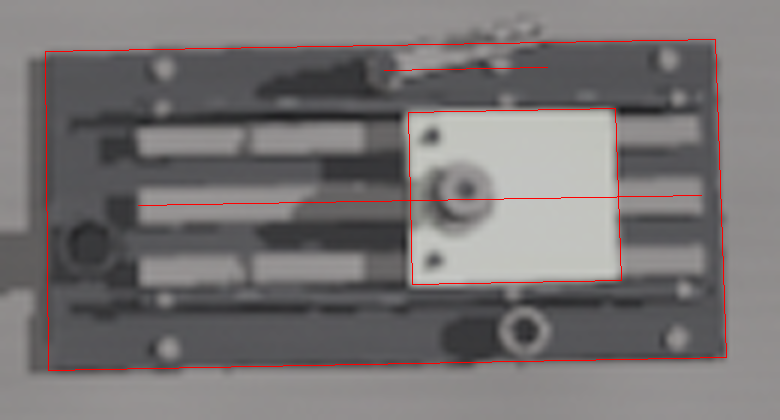

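View pics/fit_side.png

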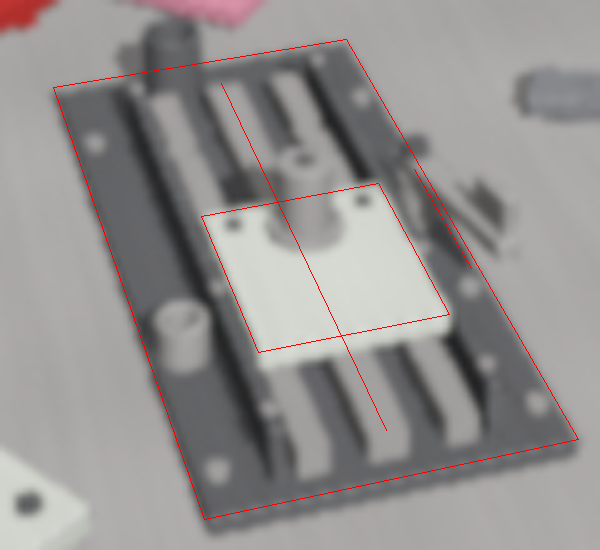

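```bash
cat >> h.py <<'E'
p=[0.5019,-0.0794,1.6042]
def W(x,y,z):
    c,s=np.cos(p[2]),np.sin(p[2]);return np.array([p[0]+c*x-s*y,p[1]+s*x+c*y,z])
def ori(a,flip=1):   # tool down, tool y along jig-angle a (times flip)
    a=a+p[2]; X=np.array([0,0,-1.]);Y=flip*np.array([np.cos(a),np.sin(a),0]);Z=np.cross(X,Y)
    q=R.from_matrix(np.c_[X,Y,Z]).as_quat();return np.array([q[3],q[0],q[1],q[2]])
def keep(th,off,z=.063,flip=1,rad=.078):
    d=np.array([-np.cos(th),np.sin(th)]);t=np.array([np.sin(th),np.cos(th)])
    q=np.array([.02,-.075])+rad*d-off*t
    return W(*q,z),ori(np.arctan2(t[1],t[0]),flip)
E
python3 - <<'E'
from h import *
from rig import r
for fl in(1,-1):
    print(fl)
    for x,z in((-.14,.22),(-.14,.036),(-.008,.036)):print(r.ik(W(x,0,z),ori(0,fl)))
    for th in(-.25,.6,1.57):print(r.ik(*keep(th,.03,.063,fl)))
E
```

```text
1
[-0.53007594  0.11632542  0.14934694  1.60381785  0.          1.00731672]
[-0.53007594  0.16549335 -0.16489923  1.24040375  0.          1.00731672]
[-0.30394035  0.05853032 -0.28146383  1.23080217  0.          1.2334523 ]
[-0.29930905  0.36835904  0.13537379  1.33781107  0.         -0.58271273]
[-0.35943548  0.20977731 -0.05872331  1.3022957   0.          0.20716084]
[-0.30976731  0.03327907 -0.25212532  1.28539193  0.          1.22682902]
-1
[-0.53007594  0.11632542  0.14934694  1.60381785  0.         -2.13427594]
[-0.53007594  0.16549335 -0.16489923  1.24040375  0.         -2.13427594]
[-0.30394035  0.05853032 -0.28146383  1.23080217  0.         -1.90814035]
[-0.29930905  0.36835904  0.13537379  1.33781107  0.          2.55887993]
[-0.35943548  0.20977731 -0.05872331  1.3022957   0.         -2.93443181]
[-0.30976731  0.03327907 -0.25212532  1.28539193  0.         -1.91476364]
```

Flip = 1 suits every pose. I'll close the gripper, go behind the tail and creep to contact.

Run:
```python
from h import *
from rig import r
r.gripper_to(0.0)
print(r.get_clock(),r.get_eef_pos(),r.get_opening())
r.move_to(W(-.142,0,.20),ori(0)); print(r.get_clock(),r.get_wrist_force())
r.servo_line(W(-.142,0,.037),velocity=.12)
print(r.get_clock(),r.get_eef_pos()-W(-.142,0,.037),r.get_wrist_force())
c=r.camera("side");cv2.imwrite("pics/s1.png",cv2.resize(c["image"][150:300,200:350],None,fx=4,fy=4))
c=r.camera("top");cv2.imwrite("pics/t1.png",cv2.resize(c["image"][170:270,220:380],None,fx=4,fy=4))
```

```text
0.9667 [ 0.21825148 -0.47747244  0.23132287] -0.00018335096077175383
2.4083 [ 0.58539728 -0.64964817  0.35461661]
3.9167 [ 0.00077401 -0.00047546  0.0010942 ] [-0.4356162   0.0586671   0.07876166]
```

View pics/s1.png

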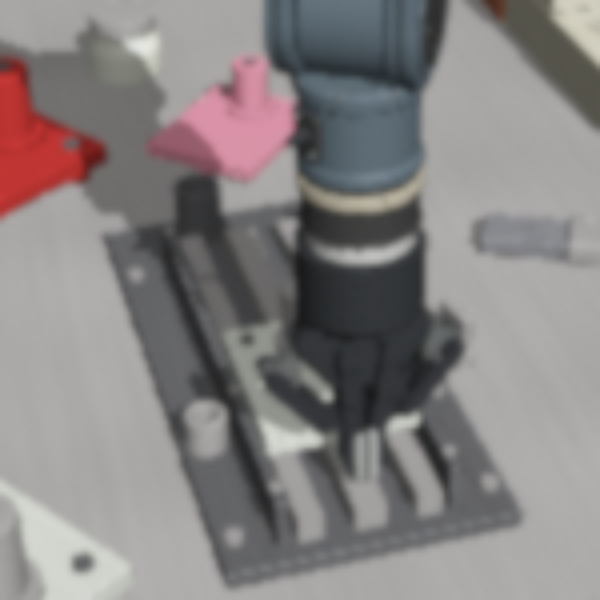

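View pics/t1.png

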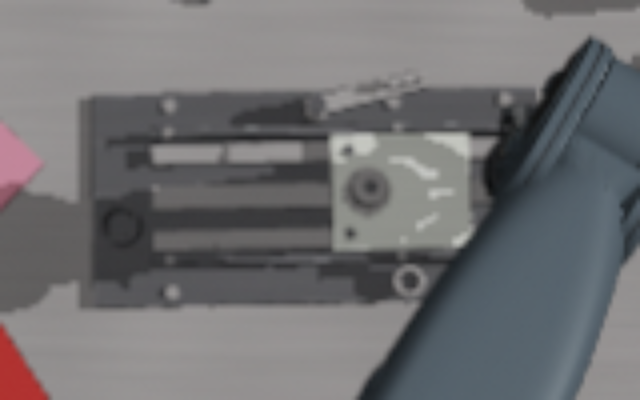

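Run:
```python
from h import *
from rig import r
u=W(1,0,0)-W(0,0,0)
f=lambda:float(r.get_wrist_force()@u)
x=-.142
while x<-.110:
    x+=.003; r.servo_line(W(x,0,.037),velocity=.03)
    if f()<-1.2: break
print("contact",x,f(),r.get_clock())
x=x+.075
r.servo_line(W(x,0,.037),velocity=.04);print(x,r.get_wrist_force(),r.get_clock(),r.get_eef_pos()-W(x,0,.037))
c=r.camera("top");cv2.imwrite("pics/t2.png",cv2.resize(c["image"][170:270,220:380],None,fx=4,fy=4))
c=r.camera("side");cv2.imwrite("pics/s2.png",cv2.resize(c["image"][150:300,200:350],None,fx=4,fy=4))
```

```text
contact -0.12099999999999997 -1.622401807566872 5.7667
-0.04599999999999997 [-0.18700141 -2.27795644  0.11505378] 7.7917 [ 7.34257135e-05 -7.00491039e-05  7.29478888e-05]
```

View pics/t2.png

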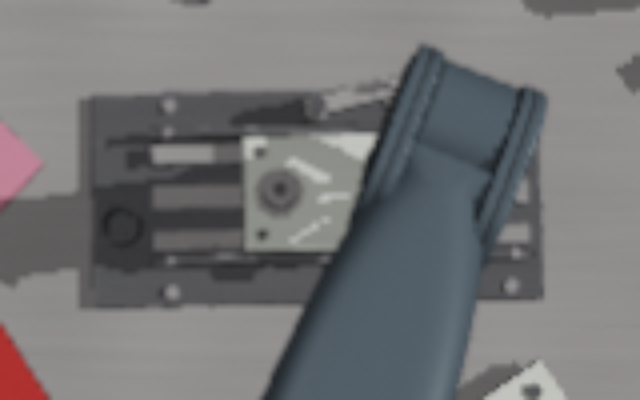

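View pics/s2.png

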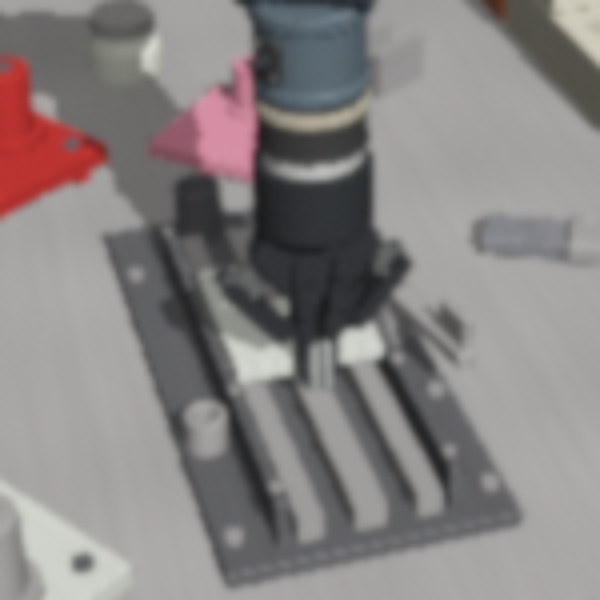

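Run:
```python
from h import *
from rig import r
c=r.camera("top")
for v in(150,235):
    P=unproj(c,[((244+.5)/4-.5+220,(v+.5)/4-.5+170)],.051)[0]
    print("front edge jig x",(P-W(0,0,.051))@(W(1,0,0)-W(0,0,0)))
u=W(1,0,0)-W(0,0,0)
f=lambda:float(r.get_wrist_force()@u)
x=-.022
r.servo_line(W(x,0,.037),velocity=.03);print(f())
while x<-.002:
    x+=.001; r.servo_line(W(x,0,.037),velocity=.012)
    w=r.get_wrist_force();print(round(x,4),w.round(2))
    if f()<-11: break
print(r.get_clock())
c=r.camera("top");cv2.imwrite("pics/t3.png",cv2.resize(c["image"][170:270,220:380],None,fx=4,fy=4))
c=r.camera("side");cv2.imwrite("pics/s3.png",cv2.resize(c["image"][150:300,200:350],None,fx=4,fy=4))
```

```text
front edge jig x 0.0835865836918971
front edge jig x 0.08492159666768453
-1.7470689542884665
-0.021 [ 0.08 -3.74  1.45]
-0.02 [ 0.05 -4.32  0.35]
-0.019 [-0.33 -3.36  0.81]
-0.018 [ 0.22 -2.78  1.01]
-0.017 [ 0.12 -3.47  0.7 ]
-0.016 [ 0.57 -2.9   0.3 ]
-0.015 [ 1.29 -2.58 -0.21]
-0.014 [-0.16 -3.14 -0.54]
-0.013 [-0.05 -0.52  0.08]
-0.012 [ 0.54 -0.22  0.26]
-0.011 [-0.29 -2.22 -0.9 ]
-0.01 [-0.28 -3.27 -1.64]
-0.009 [-0.06 -2.95 -2.12]
-0.008 [ 0.07 -4.68 -2.44]
-0.007 [-0.63 -6.94 -2.18]
-0.006 [-0.17 -8.74 -1.86]
-0.005 [ -0.95 -11.41  -1.86]
13.1417
```

View pics/s3.png

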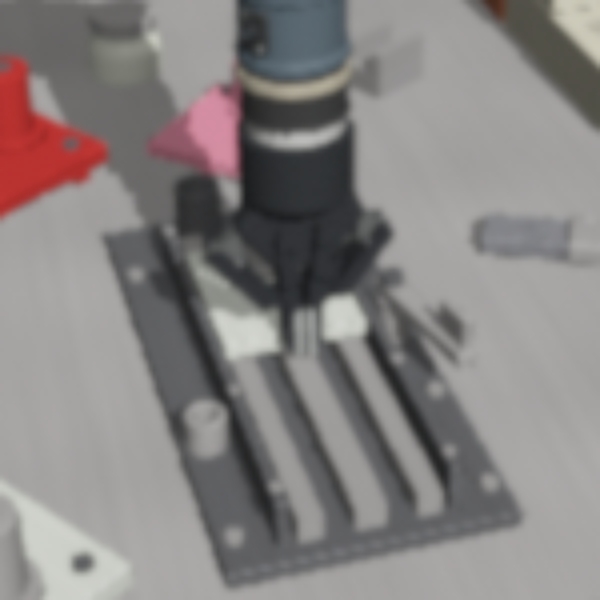

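Run:
```python
from h import *
from rig import r
r.servo_line(W(-.04,0,.037),velocity=.06)
r.servo_line(W(-.04,0,.16),velocity=.15)
r.move_to(W(-.13,-.17,.16),ori(np.pi/2+.25))
print(r.get_clock(),r.get_wrist_force(),r.get_eef_pos())
p_=p
for n,a in(("top",(220,170,380,270,4)),("side",(215,180,335,300,5))):
    c=r.camera(n);im=cv2.resize(c["image"][a[1]:a[3],a[0]:a[2]],None,fx=a[4],fy=a[4],interpolation=cv2.INTER_CUBIC)
    cv2.imwrite(f"pics/{n}4raw.png",im)
    for z,col in((.044,(0,0,255)),(.051,(255,0,0))):
        q=np.array([proj(c,W(*b,z))[0] for b in((0,.05),(0,-.05),(.12,-.05),(.12,.05))])
        cv2.polylines(im,[np.int32((q-a[:2]+.5)*a[4]-.5)],True,col,1)
    cv2.imwrite(f"pics/{n}4.png",im)
```

```text
16.5583 [-0.41232218  0.50060039  0.6131441 ] [ 0.67579961 -0.20346628  0.15957023]
```

View pics/top4.png

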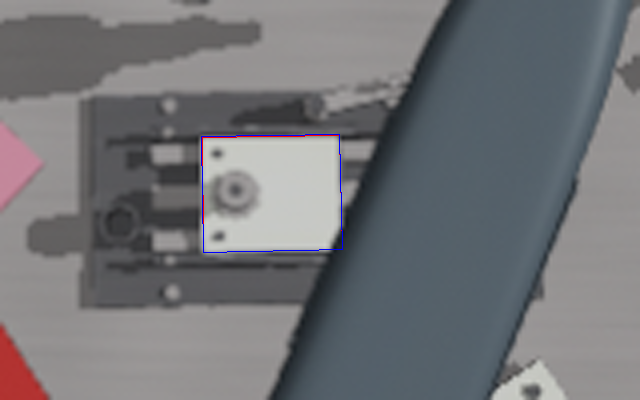

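View pics/side4.png

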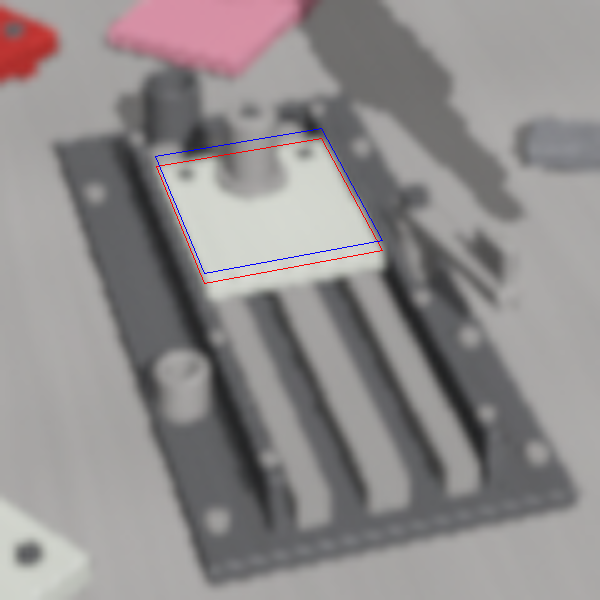

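View pics/side4raw.png

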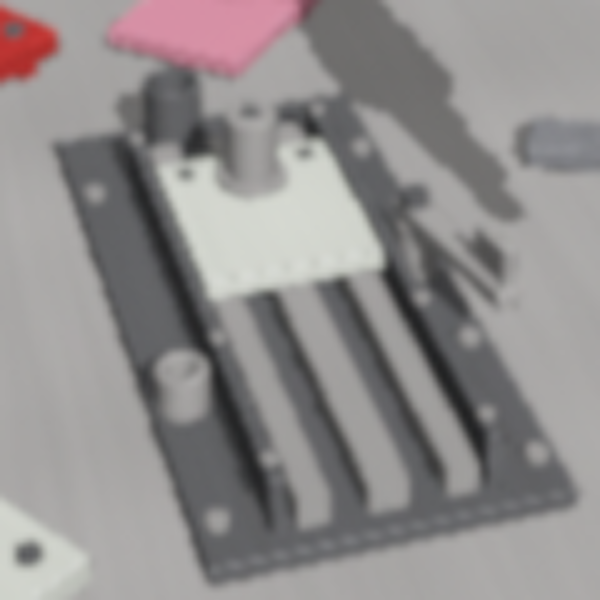

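Run:
```python
from h import *
from rig import r
r.move_to(*keep(-.235,.038,.16)); 
P,q=keep(-.235,.038,.064); r.servo_line(P,q,velocity=.12)
print(r.get_clock(),r.get_wrist_force(),r.get_eef_pos()-P)
for n,a in(("top",(220,150,380,270,4)),("side",(240,180,360,300,5))):
    c=r.camera(n);im=cv2.resize(c["image"][a[1]:a[3],a[0]:a[2]],None,fx=a[4],fy=a[4],interpolation=cv2.INTER_CUBIC)
    cv2.imwrite(f"pics/{n}5.png",im)
```

```text
18.0667 [-0.20359998  0.4456546   0.95105779] [ 0.0007786  -0.00042117  0.00102   ]
```

View pics/side5.png

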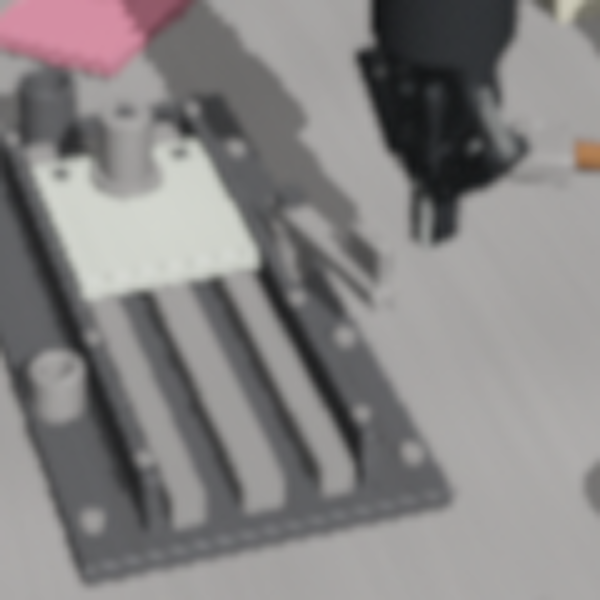

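Run:
```python
from h import *
from rig import r
def go(th,off,v=.05):
    P,q=keep(th,off,.064); r.servo_line(P,q,velocity=v)
    w=r.get_wrist_force(); a=p[2]+np.arctan2(np.cos(th),np.sin(th))
    ft=w[0]*np.cos(a)+w[1]*np.sin(a)
    print(round(th,3),off,"ft %.2f"%ft,w.round(1),r.get_clock()); return ft
for o in(.028,.020,.015,.012):
    if go(-.235,o,.04)<-1: break
th=-.235
while th<1.3:
    th+=.11
    if go(th,.012,.06)<-8: print("STOP");break
for n,a in(("top",(220,150,380,270,4)),("side",(215,180,335,300,5))):
    c=r.camera(n);im=cv2.resize(c["image"][a[1]:a[3],a[0]:a[2]],None,fx=a[4],fy=a[4],interpolation=cv2.INTER_CUBIC)
    cv2.imwrite(f"pics/{n}6.png",im)
```

```text
-0.235 0.028 ft -0.03 [ 0.2 -0.5 -0.9] 18.5667
-0.235 0.02 ft -0.47 [0.2 1.  0. ] 18.9167
-0.235 0.015 ft -0.61 [ 0.7 -0.4 -0.4] 19.1917
-0.235 0.012 ft -0.16 [ 0.2 -0.1 -0.3] 19.4417
-0.125 0.012 ft -0.36 [ 0.4 -0.5 -1. ] 19.7333
-0.015 0.012 ft -0.40 [ 0.5 -1.   0.1] 20.025
0.095 0.012 ft 0.04 [-0.  -0.1  0.3] 20.3167
0.205 0.012 ft 0.47 [-0.5 -0.  -0.2] 20.6083
0.315 0.012 ft -0.36 [ 0.3 -0.4 -0.5] 20.9
0.425 0.012 ft 0.25 [-0.4 -0.2  0.5] 21.1917
0.535 0.012 ft -0.05 [ 0.2  0.3 -0.4] 21.4833
0.645 0.012 ft 0.28 [-0.3  0.1  0.5] 21.775
0.755 0.012 ft -0.40 [0.7 0.2 0.3] 22.0667
0.865 0.012 ft 0.10 [ 0.4  0.5 -0.5] 22.3583
0.975 0.012 ft 0.99 [-0.4  1.   0.1] 22.65
1.085 0.012 ft 0.42 [0.4 0.7 0.1] 22.9417
1.195 0.012 ft -0.42 [1.6 0.2 0.4] 23.2333
1.305 0.012 ft 1.03 [-0.   1.1  0. ] 23.525
```

View pics/side6.png

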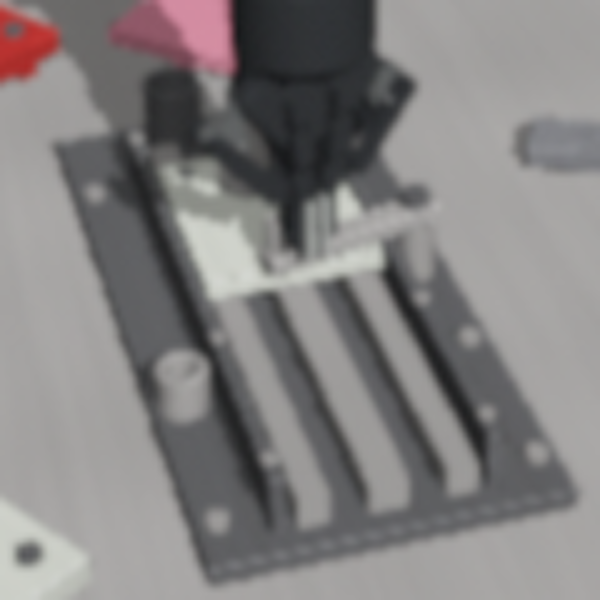

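Run:
```python
from h import *
from rig import r
def go(th,off,v=.05):
    P,q=keep(th,off,.064); r.servo_line(P,q,velocity=v)
    w=r.get_wrist_force(); a=p[2]+np.arctan2(np.cos(th),np.sin(th))
    ft=w[0]*np.cos(a)+w[1]*np.sin(a)
    print(round(th,3),round(off,4),"ft %.2f"%ft,w.round(1),r.get_clock()); return ft
go(1.4,.012);go(1.49,.012);s=go(1.55,.012,.03)
off=.0135
while off>.002:
    if go(1.571,off,.02)<-5: break
    off-=.001
for n,a in(("top",(220,150,380,270,4)),("side",(215,180,335,300,5))):
    c=r.camera(n);im=cv2.resize(c["image"][a[1]:a[3],a[0]:a[2]],None,fx=a[4],fy=a[4],interpolation=cv2.INTER_CUBIC)
    cv2.imwrite(f"pics/{n}7.png",im)
```

```text
1.4 0.012 ft 0.15 [0.8 0.3 0.5] 23.925
1.49 0.012 ft -0.71 [-0.1 -0.7  0.2] 24.2167
1.55 0.012 ft -1.51 [ 0.  -1.5 -0.3] 24.525
1.571 0.0135 ft -1.94 [ 0.7 -1.9  0.5] 24.775
1.571 0.0125 ft -5.40 [ 0.3 -5.4 -1.4] 25.025
```

View pics/side7.png

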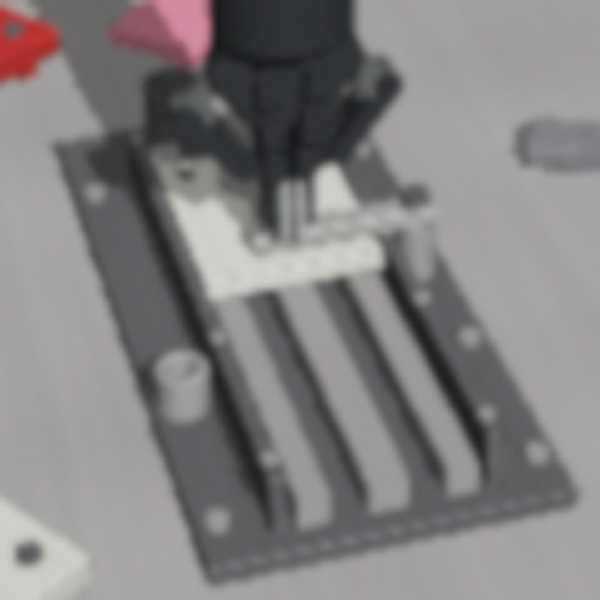

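Run:
```python
from h import *
from rig import r
P,q=keep(1.571,.0113,.064); r.servo_line(P,q,velocity=.02);print(r.get_wrist_force())
P,q=keep(1.571,.035,.064); r.servo_line(P,q,velocity=.06)
P,q=keep(1.571,.035,.2); r.servo_line(P,q,velocity=.15)
r.move_to(W(-.25,-.02,.22),ori(0))
print(r.get_clock(),r.get_wrist_force())
for n,a in(("top",(220,150,380,270,4)),("side",(215,180,335,300,5))):
    c=r.camera(n);im=cv2.resize(c["image"][a[1]:a[3],a[0]:a[2]],None,fx=a[4],fy=a[4],interpolation=cv2.INTER_CUBIC)
    cv2.imwrite(f"pics/{n}8raw.png",im); cv2.imwrite(f"pics/{n}8full.png",c["image"])
    q=np.array([proj(c,W(*b,.0585))[0] for b in((.012,-.075),(.012,.02),(.028,.02),(.028,-.075))])
    cv2.polylines(im,[np.int32((q-a[:2]+.5)*a[4]-.5)],True,(0,0,255),1)
    cv2.imwrite(f"pics/{n}8.png",im)
```

```text
[ 0.76982053 -7.28271633 -1.45475618]
27.9167 [-0.07256335  0.24080035 -1.23909292]
```

View pics/side8.png

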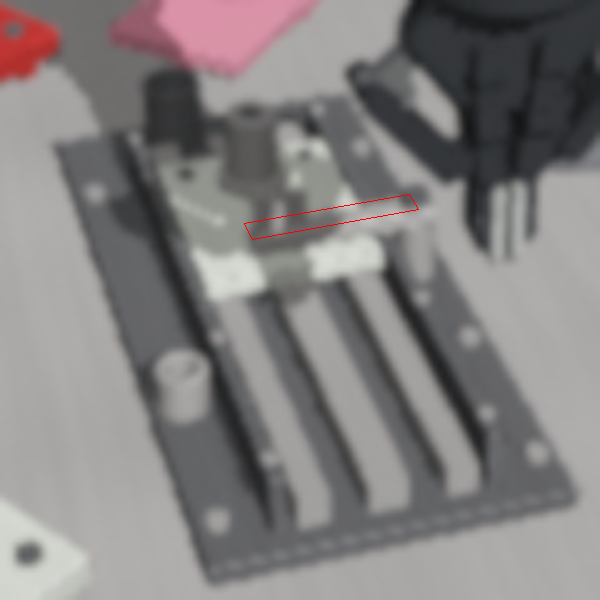

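View pics/top8.png

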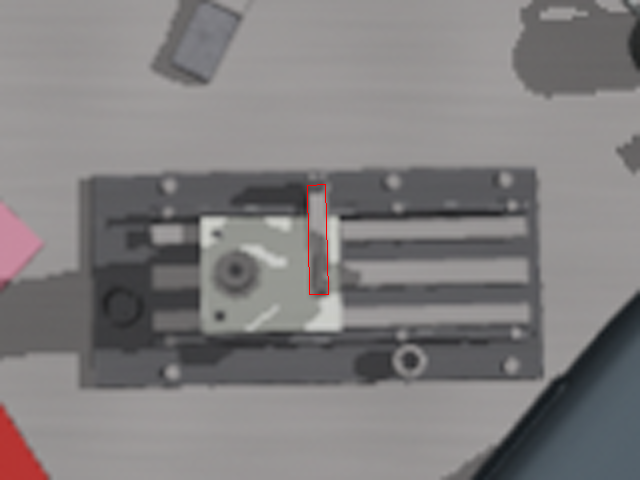

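View pics/side8full.png

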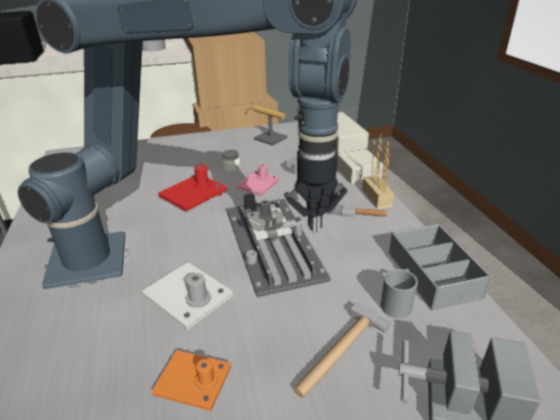

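```bash
python3 -c "
from rig import r
print(r.get_clock(),r.hand_in())"
```

```text
the job is handed in; nothing more can be done
28.0167 None
```

The board is in its notches, the keeper is closed across its tail, and I handed the job in at 28.0 s with the hand clear. The hand-in itself gives no verdict.

- **Board:** I pushed the white board in the jig along its rails with the closed fingertips. The push force fell away at the notches, then rose steadily to 11.4 N, where I stopped. With the hand backed off, both cameras showed the board on the dropped outline, not the riding one, to about a pixel.
- **Keeper:** I swung it round by its tab. The force stayed within about 2 N until the end, then rose to about 7 N at the end stop. In the last top view the arm lies on the outline predicted for fully closed.
- **Everything else:** The collar, tube lug and the other loose items looked unmoved in the last pictures, and the dummy axle was never approached. The wrist force was about zero apart from a −1.2 N vertical reading while the hand was in free air, which I took as noise or drift.

No check failed. One point in my jig fit, the runner's near end in the side view, was about 6 pixels off. I took it as a badly picked point, and the fit gave it little weight.

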